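# Fold over and tuck in the flap of the teaspoon case

### The job

Close the open white teaspoon case on the worktop: with the fingertips, push its springy upright flap over until it lies flat, and keep pressing while you push it along, so that its free edge slides in under the retaining lip as far as it goes and the flap stays shut when you take your hand away. Touch the flap only from its outer side, do not pinch it or touch the inner face that covers the spoons, do not lift or shove the case, and leave the egg timer, the tape roll and the car fob where they are.

Things in the scene. Friction and masses are not known exactly. Their poses are not given: they have to be found in the camera images.
- case: White plastic teaspoon case: open tray 120 mm (x) by 142 mm (y), walls 40 mm high, loose on the worktop, 0.6 to 0.9 kg with its three spoons. Origin: centre of its underside; x runs level from hinge side to lip side (the flap folds over and is tucked towards +x), y along the hinge, z up. Two hinge ears at the y ends of the hinge stand 52 mm high.
- flap_hinge (a point): Centre of the flap's hinge line when the flap is drawn right back (joint tuck = 0): 55 mm from the case's centre towards -x of the case, 44 mm above the worktop. It stays on the case; the real hinge line lies further towards +x of the case by the value of joint tuck.
- flap_pad (a point): Centre of the thin dark ribbed pad (34 mm along the flap x 70 mm wide) on the flap's outer face, 55 mm from the hinge line: the best place to push and press. The flap is a white plate 4 mm thick, 126 mm wide. Shut, its outer face looks up, 46 mm above the worktop; standing, it looks away from the lip. Site axes: x from hinge to free edge, z out of the outer face.
- flap_edge (a point): Middle of the free edge of the flap, 92 mm from the hinge line; the edge that goes under the lip.
- lip_edge (a point): Middle of the lower inner edge of the retaining lip, 48 mm above the worktop, 43 mm from the case's centre towards its +x. The lip is a 4 mm thick shelf, 17 mm deep, over the whole 142 mm of the case's +x end; its top is 52 mm above the worktop.
- liner: Thin smooth liner, 64 x 110 mm, on the inner face of the flap (the side that faces the lip when standing, and the spoons when shut). Fingers must not press it: the flap is not to be pinched or pulled from inside. Origin on the hinge line.
- flap (a joint): Angle of the flap in rad: 0 = lying flat and shut, 1.57 = upright. A light spring (about 0.08 N m per rad, free at 1.6 rad) opens it again from any angle unless its edge is under the lip; holding it shut takes about 2 N at the pad. Tucked, it rests at about 0.02.
- tuck (a joint): How far the flap with its hinge pin has slid towards the lip, in m: 0 = drawn back (the shut flap's edge is 6 mm short of the lip), 0.016 = fully in (edge 10 mm under it). About 1.5 N of friction; it stays where left. Pressing the flap with 6 to 10 N and moving along drags it by friction. If slid in before the flap is flat, the edge lands on top of the lip.
- timer: Egg timer, grey dome on a pale base, 63 mm across, 60 mm high; loose. Origin under its centre. Leave it alone.
- tape: Brown roll of tape lying flat, 92 mm across, 48 mm high; loose. Origin under its centre. Leave it alone.
- fob: Black car key fob, 36 x 74 x 14 mm, lying flat; loose. Origin under its centre. Leave it alone.

How it is judged:
By the outcome, as a careful person would: the job done as asked, in the order asked, and still so for the second after the job is handed in, with the robot touching nothing.
It also fails if it takes over 42 s, if anything falls off the work surface, if the arm or the gripper's body presses on something with over 40 N, if the wrist force passes 120 N, or if a joint passes its speed limit or range.

### The arm

A 7-joint arm with a two-finger parallel gripper is mounted at the origin on a cart in front of the work surface, level with it; the furniture and walls round the work are solid. World frame = base frame: x ahead of the robot, y to its left, z up, the work surface at z = 0. Lengths are in mm, angles in degrees, forces in N, time in s.
With the tool pointing down it reaches from about 425 to 875 mm from the base axis. Payload 4.7 kg.
Tool frame: the origin (TCP) lies on the centre line of the jaws, within the pads' length; the fingertips stand 14 mm ahead of it and the grasp point (between the pads) lies 5 mm behind it; z points along the fingers, y is the direction in which the jaws open and shut (so a half turn about z gives the same grasp; the last joint's range is limited). The gripper opens to 87 mm and grips with 3 to 60 N. Pads are 19 mm wide; open, the fingers measure 117 mm over their backs; the gripper's body (75 mm by 190 mm) begins 51 mm behind the grasp point.
Start: joints at [-75.453, 18.392, -4.016, 83.108, 1.295, 78.541, -3.26], TCP at [154.406, 631.413, 236.587] pointing down, gripper open.
Joint ranges: [-163.93, 163.93], [-17.29, 119.83], [-79.2, 71.16], [3.27, 140.29], [-89.18, 269.18], [5.43, 117.66], [-154.24, 154.24]. Speed limits (degrees/s): [147.25, 147.25, 180, 180, 180, 180, 180].

### API

Orientations are given as [roll, pitch, yaw] about the fixed x, y, z axes, in that order (R = Rz(yaw) Ry(pitch) Rx(roll)).
In Python, from workcell import sensors, cams, ticket gives the robot as it stands.
- The arm moves only by the tool move_arm, never from a script. Its argument "increments" is a list of rows, each an object of numbers: "claw": the opening in per cent of the stroke, from 0 (shut) to 100 (fully open); "tx", "ty", "tz": the shift along the tool's x, y, z in mm; "ax", "ay", "az": the turn, a rotation vector about the tool's x, y, z in rad. A call has 1 to 8 rows; each row shifts and turns the pose as measured when the row begins, along the tool's axes as they then stand; what a row does not reach is not made up. A row lasts 1/10 s, in which the tool goes at most 50 mm and 8.59 degrees, less where a joint would pass 70% of its speed; a pose out of reach is approached as far as the arm can. A call with a gripper value outside its range is refused whole. The fingers move at their own pace and stop on an object; "squeeze" is the grip in N (left out, the last holds). Time passes only in rows, so rows that do not move let the fingers close. It gives the time, the measured TCP pose, the force and the opening at its end, in the units of the state.
- sensors.get_state(): the state, without advancing time (a new reading comes with each control period).
- cams.grab_frame(name): name is "scene" or "top" or "wrist"; returns a dict with "color" (480x640x3 uint8, blue, green, red), "z_map" (480x640 float32, mm along the optical axis (not along the pixel's ray), 0 where there is no reading), "camera_matrix" (3x3 intrinsics, pixels), "origin" and "rotation" of the camera in the world. Camera axes: x right, y up, looking along -z (the intrinsics and any distortion apply to the point x, -y, -z); pixel columns grow to the right and rows downward; lengths in mm; the calibration is good to about 2 mm. A picture is of the moment at which its call begins.
- ticket.sign_off(): hands the job in, once; it reports no verdict.
The state is a dict: "time_s": time; "qpos": joint angles; "joint_vel": joint speeds; "joint_efforts": joint torques, N m; "position": TCP position; "tcp_rot": TCP orientation; "contact_force": force on the tool from outside, world axes, zero at the start; "ft_torque": the same for the moment, N m; "finger_gap": finger opening in mm.
Only numpy, scipy, OpenCV 4.12 (cv2) and the standard library are available. Lean on these libraries where they do the work, as an engineer would, in place of code of your own. Each camera call takes 0.05 s, during which the arm holds its last target.

## Working session

There is one attempt and no reset: what is moved stays moved. The work goes in short steps, Python scripts to look and compute and a tool call to move; the robot and the scene stay as the last step left them, time stands still between calls to the robot, and variables do not carry over. Pictures are saved under pics/ and viewed, and the job is handed in when it is done.

Besides the shell and the picture viewer there is one more tool, called after "Request:" as name([rows], argument=value, ...), one row to a line, values as JSON. move_arm: Moves the arm, as the interface text tells. Its arguments: {"type":"object","properties":{"increments":{"type":"array","items":{"type":"object","properties":{"claw":{"type":"number"},"tx":{"type":"number"},"ty":{"type":"number"},"tz":{"type":"number"},"ax":{"type":"number"},"ay":{"type":"number"},"az":{"type":"number"}}}},"squeeze":{"type":"number"}},"required":["increments"]}

```bash
mkdir -p pics; ls
cat > h.py <<'E'
import numpy as np,cv2
from workcell import sensors,cams,ticket
def grab(n,tag=None):
    f=cams.grab_frame(n)
    cv2.imwrite(f'pics/{n}_{tag}.png',f['color']); np.savez(f'{n}_{tag}.npz',**f); return f
def cloud(f):
    K=np.array(f['camera_matrix']);z=f['z_map'];v,u=np.mgrid[0:480,0:640]
    P=np.stack([(u-K[0,2])/K[0,0]*z,-(v-K[1,2])/K[1,1]*z,-z],-1)
    W=P@np.array(f['rotation']).T+np.array(f['origin']); W[z==0]=np.nan; return W
E
python3 - <<'E'
from h import *
for n in('scene','top','wrist'):
    f=grab(n,'0');print(n,f['origin'],f['camera_matrix'],(f['z_map']>0).mean(),[k for k in f])
print(sensors.get_state())
E
```

```text
pics
scene [-254.2044711  -564.63192165  718.17224949] [[527.04772479   0.         310.96681524]
 [  0.         527.04772479 241.88656877]
 [  0.           0.           1.        ]] 0.995869140625 ['color', 'z_map', 'camera_matrix', 'origin', 'rotation']
top [365.86285111  21.90565065 940.11289029] [[439.17757689   0.         323.93632204]
 [  0.         439.17757689 231.11872744]
 [  0.           0.           1.        ]] 0.9959993489583333 ['color', 'z_map', 'camera_matrix', 'origin', 'rotation']
wrist [ 77.20327035 650.7769182  382.84264734] [[339.27914875   0.         313.06969875]
 [  0.         339.27914875 244.28822681]
 [  0.           0.           1.        ]] 0.9959049479166666 ['color', 'z_map', 'camera_matrix', 'origin', 'rotation']
{'time_s': 0.15, 'qpos': array([-75.45349288,  18.43123654,  -4.01505834,  83.15759183,
         1.29532898,  78.54226539,  -3.26125079]), 'joint_vel': array([-0.00676034, -0.15466975, -0.04430849, -0.14427313, -0.03357361,
        0.10103555,  0.02076453]), 'joint_efforts': array([-3.02080462e-04, -4.91789281e+01, -4.04755734e-01, -3.12881291e+01,
       -6.39923522e-02,  4.04366024e-02,  1.25443380e-04]), 'position': array([154.32840153, 631.00493392, 235.7017746 ]), 'tcp_rot': array([-1.79914140e+02,  5.52525854e-03,  1.66261229e+02]), 'contact_force': array([-0.32814162, -0.13434757,  0.03855595]), 'ft_torque': array([ 0.03376804, -0.01913732,  0.02123818]), 'finger_gap': 86.57628435648267}
```

View pics/scene_0.png

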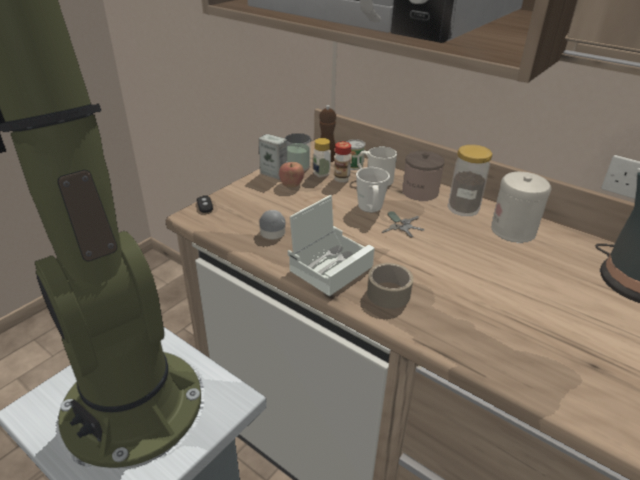

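View pics/top_0.png

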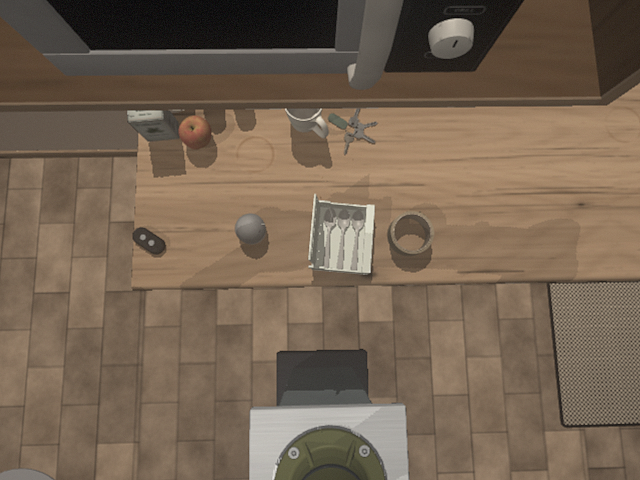

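View pics/wrist_0.png

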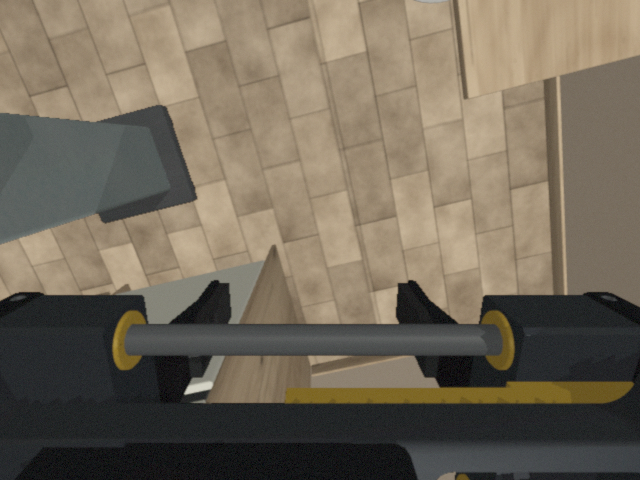

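The pictures show the case at top-view pixel (342,240), with the flap upright along its left side (x≈313) and the lip on its right side (x≈370). So the case's +x runs roughly along world -y. The timer is at (250,228), the tape at (410,235) and the fob at (150,240). Next I measure the case pose.

Run:
```python
from h import *
f=dict(np.load('top_0.npz'));W=cloud(f);C=f['color']
hsv=cv2.cvtColor(C,cv2.COLOR_BGR2HSV)
roi=np.zeros((480,640),bool);roi[185:285,295:385]=1
w=W[roi];print('rot',f['rotation'])
# table height
print('table z',np.nanmedian(W[240:270,450:500,2]),np.nanmedian(W[250:275,270:300,2]))
m=roi&(W[...,2]>25)
Z=W[...,2]
for a,b in((36,44),(44,60),(60,110),(110,150)):
    mm=roi&(Z>a)&(Z<b); print(a,b,mm.sum(),np.nanmin(W[mm],0),np.nanmax(W[mm],0))
mm=roi&(Z>30)
r=cv2.minAreaRect(W[mm][:,:2].astype(np.float32));print('rect>30',r)
mm=roi&(Z>30)&(Z<54)
r=cv2.minAreaRect(W[mm][:,:2].astype(np.float32));print('rect30-54',r,cv2.boxPoints(r))
lip=roi&(Z>46)&(Z<57); 
lip[:,:350]=0
r=cv2.minAreaRect(W[lip][:,:2].astype(np.float32));print('lip',r,cv2.boxPoints(r),lip.sum())
for n,c in(('timer',(slice(205,250),slice(228,275))),('tape',(slice(205,265),slice(382,440))),('fob',(slice(220,262),slice(130,170)))):
    s=np.zeros_like(roi);s[c]=1;s&=Z>8;print(n,s.sum(),np.nanmin(W[s],0),np.nanmax(W[s],0))
g=dict(np.load('scene_0.npz'));V=cloud(g)
s=(V[...,0]>350)&(V[...,0]<620)&(V[...,1]>-120)&(V[...,1]<90)&(V[...,2]>60)&(V[...,2]<200)
c=s.copy();c[:,:280]=0;c[:,380:]=0;c[:190]=0
P=V[c];print('flap scene',len(P),P.min(0),P.max(0))
np.save('flap.npy',P)
X=P-P.mean(0);u,sv,vt=np.linalg.svd(X,full_matrices=False);print(P.mean(0),sv,vt)
# flap top edge
t=P[P[:,2]>120];print(len(t),t.min(0) if len(t) else 0,t.max(0) if len(t) else 0)
cv2.imwrite('pics/topc.png',cv2.resize(C[180:290,220:450],None,fx=3.4,fy=3.4,interpolation=cv2.INTER_CUBIC))
cv2.imwrite('pics/scc.png',cv2.resize(g['color'][180:310,240:420],None,fx=4,fy=4,interpolation=cv2.INTER_CUBIC))
```

```text
Traceback (most recent call last):
  File "h.py", line 9, in cloud
    W=P@np.array(f['rotation']).T+np.array(f['origin']); W[z==0]=np.nan; return W
      ~~~~~~~~~~~~~~~~~~~~~~~~~~~^~~~~~~~~~~~~~~~~~~~~~
ValueError: operands could not be broadcast together with shapes (480,640) (3,)
```

```bash
sleep 0
python3 - <<'E'
import numpy as np
for n in('top','scene','wrist'): print(np.load(n+'_0.npz')['rotation'])
E
sed -i "s/np.array(f\['rotation'\]).T/Rot.from_euler('xyz',np.ravel(f['rotation']),degrees=True).as_matrix().T/; 1a from scipy.spatial.transform import Rotation as Rot" h.py
cat > m.py <<'E'
from h import *
f=dict(np.load('top_0.npz'));W=cloud(f);C=f['color']
roi=np.zeros((480,640),bool);roi[185:285,295:385]=1
print('table z',np.nanmedian(W[240:270,450:500,2]),np.nanmedian(W[250:275,270:300,2]))
Z=W[...,2]
for a,b in((36,44),(44,60),(60,110),(110,150)):
    mm=roi&(Z>a)&(Z<b); print(a,b,mm.sum(),*( [np.nanmin(W[mm],0),np.nanmax(W[mm],0)] if mm.any() else []))
mm=roi&(Z>30)&(Z<54)
if mm.any():
 r=cv2.minAreaRect(W[mm][:,:2].astype(np.float32));print('rect30-54',r,cv2.boxPoints(r))
lip=roi&(Z>46)&(Z<57); 
lip[:,:350]=0
if lip.any():
 r=cv2.minAreaRect(W[lip][:,:2].astype(np.float32));print('lip',r,cv2.boxPoints(r),lip.sum())
for n,c in(('timer',(slice(205,250),slice(228,275))),('tape',(slice(205,265),slice(382,440))),('fob',(slice(220,262),slice(130,170)))):
    s=np.zeros_like(roi);s[c]=1;s&=Z>8;print(n,s.sum(),np.nanmin(W[s],0),np.nanmax(W[s],0))
g=dict(np.load('scene_0.npz'));V=cloud(g)
c=(V[...,2]>60)&(V[...,2]<200)
c[:,:280]=0;c[:,345:]=0;c[:190]=0;c[290:]=0
P=V[c];P=P[(P[:,0]>300)&(P[:,0]<640)];print('flap scene',len(P),P.min(0),P.max(0))
X=P-P.mean(0);u,sv,vt=np.linalg.svd(X,full_matrices=False);print(P.mean(0),sv,vt)
cv2.imwrite('pics/topc.png',cv2.resize(C[180:290,220:450],None,fx=3.4,fy=3.4,interpolation=cv2.INTER_CUBIC))
cv2.imwrite('pics/scc.png',cv2.resize(g['color'][180:310,240:420],None,fx=4,fy=4,interpolation=cv2.INTER_CUBIC))
E
python3 m.py
```

```text
[  9.02823806  -1.22161803 -91.25082783]
[ 54.74988419  -0.53457519 -51.60497762]
[-16.54071997   0.0769153   76.21348423]
table z -0.2880060738187922 -0.7229768774416243
36 44 170 [420.06314894 -87.82245166  36.39463733] [568.43754028  27.64442907  43.83794028]
44 60 684 [ 418.98601369 -104.99151933   44.17543671] [570.15766357  33.69860565  59.36197756]
60 110 166 [439.53497435  11.12393593  63.80862425] [563.97415703  29.09600999 109.84268737]
110 150 276 [439.9072957   15.26417095 110.4801179 ] [564.83654863  32.42553236 137.8154502 ]
rect30-54 ((495.480712890625, -36.27825164794922), (124.50872802734375, 143.1731414794922), 83.08019256591797) [[ 416.9152    -89.45439 ]
 [ 559.0454   -106.70389 ]
 [ 574.04626    16.897888]
 [ 431.91602    34.147385]]
lip ((489.8097839355469, -89.3894271850586), (17.128711700439453, 141.346923828125), 83.8600082397461) [[ 418.62573  -90.34556]
 [ 559.1618  -105.46375]
 [ 560.99384  -88.4333 ]
 [ 420.45776  -73.3151 ]] 566
timer 755 [486.92703127 123.93049966   8.41732076] [548.41209352 187.093754    62.70787076]
tape 787 [ 456.69392709 -226.07442426    8.13596903] [ 546.7612657  -136.06077131   51.88397478]
fob 534 [470.90375446 339.69344186   8.02111575] [527.03729464 406.61129027  18.15962013]
flap scene 1379 [435.28269236  11.4230102   60.00433191] [565.92297774  38.44625342 138.99508056]
[497.12443373  23.30339491 100.32037912] [1363.87117233  843.70332604   57.29238125] [[-0.99402699  0.10909122  0.0030725 ]
 [ 0.01457624  0.10481071  0.99438536]
 [-0.10815669 -0.98849068  0.10577481]]
```

View pics/topc.png

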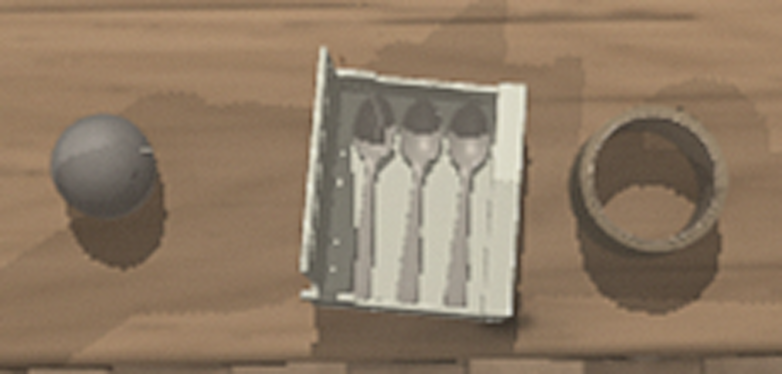

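View pics/scc.png

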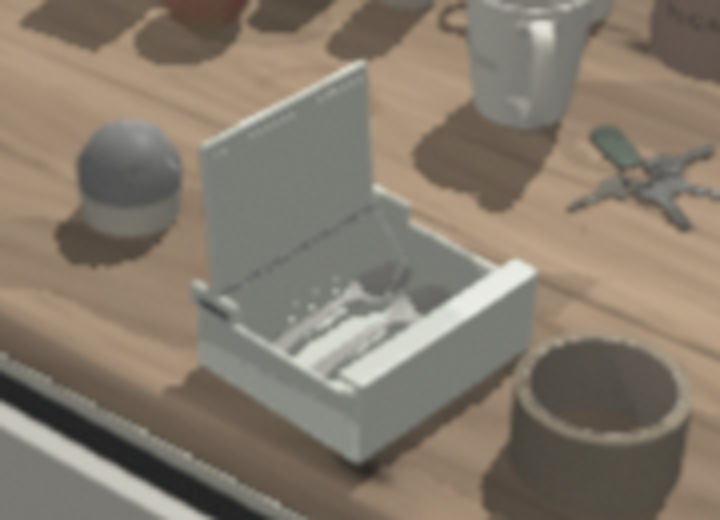

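```bash
cat > plan.py <<'E'
from h import *
import sys
def plan(goal,yaw,step=45,turn=8,n=8):
    s=sensors.get_state();p=s['position'].copy();R=Rot.from_euler('xyz',s['tcp_rot'],degrees=True)
    G=Rot.from_euler('xyz',[180,0,yaw],degrees=True);goal=np.array(goal,float)
    for i in range(n):
        d=goal-p;L=np.linalg.norm(d);d=d*min(1,step/max(L,1e-9))
        rv=(R.inv()*G).as_rotvec();a=np.linalg.norm(rv);rv=rv*min(1,np.radians(turn)/max(a,1e-9))
        t=R.inv().apply(d)
        print(dict(zip(('tx','ty','tz','ax','ay','az'),[*np.round(t,0),*np.round(rv,3)])))
        p=p+d;R=R*Rot.from_rotvec(rv)
    print(s['position'],s['tcp_rot'],s['time_s'],s['contact_force'])
if __name__=='__main__':
    a=[float(x) for x in sys.argv[1:]];plan(a[:3],a[3],*a[4:6])
E
python3 plan.py 507 67 236 83.9
python3 -c "
from h import *
W=cloud(dict(np.load('top_0.npz')));print(W[95,::80].round(),W[105,::80].round())
V=cloud(dict(np.load('scene_0.npz')));print(V[30:80:12,250:560:100].round())"
```

```text
{'tx': np.float64(-32.0), 'ty': np.float64(-31.0), 'tz': np.float64(0.0), 'ax': np.float64(-0.0), 'ay': np.float64(0.0), 'az': np.float64(0.14)}
{'tx': np.float64(-36.0), 'ty': np.float64(-27.0), 'tz': np.float64(0.0), 'ax': np.float64(-0.0), 'ay': np.float64(0.0), 'az': np.float64(0.14)}
{'tx': np.float64(-40.0), 'ty': np.float64(-21.0), 'tz': np.float64(0.0), 'ax': np.float64(-0.0), 'ay': np.float64(0.0), 'az': np.float64(0.14)}
{'tx': np.float64(-42.0), 'ty': np.float64(-16.0), 'tz': np.float64(0.0), 'ax': np.float64(-0.0), 'ay': np.float64(0.0), 'az': np.float64(0.14)}
{'tx': np.float64(-44.0), 'ty': np.float64(-10.0), 'tz': np.float64(0.0), 'ax': np.float64(-0.0), 'ay': np.float64(0.0), 'az': np.float64(0.14)}
{'tx': np.float64(-45.0), 'ty': np.float64(-3.0), 'tz': np.float64(-0.0), 'ax': np.float64(-0.0), 'ay': np.float64(0.0), 'az': np.float64(0.14)}
{'tx': np.float64(-45.0), 'ty': np.float64(3.0), 'tz': np.float64(-0.0), 'ax': np.float64(-0.0), 'ay': np.float64(0.0), 'az': np.float64(0.14)}
{'tx': np.float64(-44.0), 'ty': np.float64(9.0), 'tz': np.float64(-0.0), 'ax': np.floa
[... 279 characters left out ...]
598.   11.  470.]
 [ 596.  -80.  470.]
 [ 596. -173.  469.]
 [ 594. -265.  471.]] [[ 590.  369.  470.]
 [ 589.  282.  469.]
 [ 589.  193.  466.]
 [ 590.  103.  462.]
 [ 589.   11.  462.]
 [ 589.  -82.  460.]
 [ 589. -177.  458.]
 [ 589. -273.  455.]]
[[[1025.  695.  293.]
  [ 615.   27.  470.]
  [ 644. -162.  494.]
  [ 641. -326.  520.]]

 [[1026.  699.  255.]
  [ 589.    8.  456.]
  [ 663. -157.  469.]
  [ 658. -326.  499.]]

 [[1020.  696.  218.]
  [1021.  299.  290.]
  [ 591. -192.  470.]
  [ 678. -326.  476.]]

 [[1019.  698.  178.]
  [1017.  294.  258.]
  [1020.   -8.  316.]
  [1021. -245.  362.]]

 [[1018.  701.  137.]
  [1018.  292.  223.]
  [1019.  -14.  287.]
  [1021. -252.  336.]]]
```

The crops show the flap standing with its inner face towards the tray, the lip shelf free, and clear space between the flap and the timer. An overhead cabinet starts at x≈589, z≈455, so I'll come in low.

Request:
move_arm([
  {"claw":0,"tx":-32,"ty":-31,"tz":8,"az":0.14},
  {"tx":-36,"ty":-27,"tz":8,"az":0.14},
  {"tx":-40,"ty":-21,"tz":8,"az":0.14},
  {"tx":-42,"ty":-16,"tz":8,"az":0.14},
  {"tx":-44,"ty":-10,"tz":8,"az":0.14},
  {"tx":-45,"ty":-3,"tz":8,"az":0.14},
  {"tx":-45,"ty":3,"tz":8,"az":0.14},
  {"tx":-44,"ty":9,"tz":8,"az":0.14},
], squeeze=10)

```text
validation failed for argument at $.in...
```

```bash
python3 plan.py 507 70 143 83.9
```

```text
{'tx': np.float64(-32.0), 'ty': np.float64(-31.0), 'tz': np.float64(6.0), 'ax': np.float64(-0.0), 'ay': np.float64(0.0), 'az': np.float64(0.14)}
{'tx': np.float64(-36.0), 'ty': np.float64(-26.0), 'tz': np.float64(6.0), 'ax': np.float64(-0.0), 'ay': np.float64(0.0), 'az': np.float64(0.14)}
{'tx': np.float64(-39.0), 'ty': np.float64(-21.0), 'tz': np.float64(6.0), 'ax': np.float64(-0.0), 'ay': np.float64(0.0), 'az': np.float64(0.14)}
{'tx': np.float64(-42.0), 'ty': np.float64(-15.0), 'tz': np.float64(6.0), 'ax': np.float64(-0.0), 'ay': np.float64(0.0), 'az': np.float64(0.14)}
{'tx': np.float64(-44.0), 'ty': np.float64(-9.0), 'tz': np.float64(6.0), 'ax': np.float64(-0.0), 'ay': np.float64(0.0), 'az': np.float64(0.14)}
{'tx': np.float64(-44.0), 'ty': np.float64(-3.0), 'tz': np.float64(6.0), 'ax': np.float64(-0.0), 'ay': np.float64(0.0), 'az': np.float64(0.14)}
{'tx': np.float64(-44.0), 'ty': np.float64(3.0), 'tz': np.float64(6.0), 'ax': np.float64(-0.0), 'ay': np.float64(0.0), 'az': np.float64(0.14)}
{'tx': np.float64(-44.0), 'ty': np.float64(9.0), 'tz': np.float64(6.0), 'ax': np.float64(-0.0), 'ay': np.float64(0.0), 'az': np.float64(0.14)}
[154.32840153 631.00493392 235.7017746 ] [-1.79914140e+02  5.52525854e-03  1.66261229e+02] 0.15 [-0.32814162 -0.13434757  0.03855595]
```

The call was refused. Its rows may need every key, so I'll send them complete.

Request:
move_arm([
  {"claw":0,"tx":-32,"ty":-31,"tz":8,"ax":0,"ay":0,"az":0.14},
  {"claw":0,"tx":-36,"ty":-27,"tz":8,"ax":0,"ay":0,"az":0.14},
  {"claw":0,"tx":-40,"ty":-21,"tz":8,"ax":0,"ay":0,"az":0.14},
  {"claw":0,"tx":-42,"ty":-16,"tz":8,"ax":0,"ay":0,"az":0.14},
  {"claw":0,"tx":-44,"ty":-10,"tz":8,"ax":0,"ay":0,"az":0.14},
  {"claw":0,"tx":-45,"ty":-3,"tz":8,"ax":0,"ay":0,"az":0.14},
], squeeze=10)

```text
time_s: 0.75
position: [292.3, 398.1, 183.1]
tcp_rot: [-179.8, -0.1, 117.1]
contact_force: [2.3, -0.6, 0.1]
finger_gap: 46.9
```

```bash
python3 plan.py 507 70 143 83.9
```

```text
{'tx': np.float64(-45.0), 'ty': np.float64(5.0), 'tz': np.float64(4.0), 'ax': np.float64(-0.001), 'ay': np.float64(-0.0), 'az': np.float64(0.14)}
{'tx': np.float64(-43.0), 'ty': np.float64(11.0), 'tz': np.float64(4.0), 'ax': np.float64(-0.001), 'ay': np.float64(-0.0), 'az': np.float64(0.14)}
{'tx': np.float64(-41.0), 'ty': np.float64(17.0), 'tz': np.float64(4.0), 'ax': np.float64(-0.001), 'ay': np.float64(-0.0), 'az': np.float64(0.14)}
{'tx': np.float64(-39.0), 'ty': np.float64(22.0), 'tz': np.float64(5.0), 'ax': np.float64(-0.001), 'ay': np.float64(-0.0), 'az': np.float64(0.14)}
{'tx': np.float64(-35.0), 'ty': np.float64(28.0), 'tz': np.float64(5.0), 'ax': np.float64(-0.0), 'ay': np.float64(-0.0), 'az': np.float64(0.02)}
{'tx': np.float64(-35.0), 'ty': np.float64(28.0), 'tz': np.float64(5.0), 'ax': np.float64(-0.0), 'ay': np.float64(-0.0), 'az': np.float64(0.0)}
{'tx': np.float64(-35.0), 'ty': np.float64(28.0), 'tz': np.float64(5.0), 'ax': np.float64(0.0), 'ay': np.float64(0.0), 'az': np.float64(0.0)}
{'tx': np.float64(-35.0), 'ty': np.float64(28.0), 'tz': np.float64(5.0), 'ax': np.float64(-0.0), 'ay': np.float64(-0.0), 'az': np.float64(0.0)}
[292.30707526 398.11172733 183.07212977] [-1.79766146e+02 -1.40751626e-01  1.17071147e+02] 0.75 [ 2.27117396 -0.56053442  0.08023022]
```

Request:
move_arm([
  {"claw":0,"tx":-45,"ty":5,"tz":4,"ax":0,"ay":0,"az":0.14},
  {"claw":0,"tx":-43,"ty":11,"tz":4,"ax":0,"ay":0,"az":0.14},
  {"claw":0,"tx":-41,"ty":17,"tz":4,"ax":0,"ay":0,"az":0.14},
  {"claw":0,"tx":-39,"ty":22,"tz":5,"ax":0,"ay":0,"az":0.14},
  {"claw":0,"tx":-35,"ty":28,"tz":5,"ax":0,"ay":0,"az":0.02},
  {"claw":0,"tx":-35,"ty":28,"tz":5,"ax":0,"ay":0,"az":0},
])

```text
time_s: 1.35
position: [438.9, 160.2, 153.4]
tcp_rot: [-179.7, -0.1, 82.3]
contact_force: [0.2, 0.5, -0.2]
finger_gap: 2.6
```

```bash
python3 plan.py 507 70 143 83.9
```

```text
{'tx': np.float64(-32.0), 'ty': np.float64(32.0), 'tz': np.float64(4.0), 'ax': np.float64(-0.005), 'ay': np.float64(-0.001), 'az': np.float64(-0.028)}
{'tx': np.float64(-33.0), 'ty': np.float64(31.0), 'tz': np.float64(4.0), 'ax': np.float64(0.0), 'ay': np.float64(0.0), 'az': np.float64(0.0)}
{'tx': np.float64(-17.0), 'ty': np.float64(16.0), 'tz': np.float64(2.0), 'ax': np.float64(0.0), 'ay': np.float64(-0.0), 'az': np.float64(0.0)}
{'tx': np.float64(0.0), 'ty': np.float64(0.0), 'tz': np.float64(0.0), 'ax': np.float64(0.0), 'ay': np.float64(-0.0), 'az': np.float64(0.0)}
{'tx': np.float64(0.0), 'ty': np.float64(0.0), 'tz': np.float64(0.0), 'ax': np.float64(0.0), 'ay': np.float64(-0.0), 'az': np.float64(0.0)}
{'tx': np.float64(0.0), 'ty': np.float64(0.0), 'tz': np.float64(0.0), 'ax': np.float64(0.0), 'ay': np.float64(-0.0), 'az': np.float64(0.0)}
{'tx': np.float64(0.0), 'ty': np.float64(0.0), 'tz': np.float64(0.0), 'ax': np.float64(0.0), 'ay': np.float64(-0.0), 'az': np.float64(0.0)}
{'tx': np.float64(0.0), 'ty': np.float64(0.0), 'tz': np.float64(0.0), 'ax': np.float64(0.0), 'ay': np.float64(-0.0), 'az': np.float64(0.0)}
[438.94915711 160.16859694 153.38731613] [-1.79720197e+02 -5.50379568e-02  8.22780679e+01] 1.35 [ 0.21773877  0.4738318  -0.21782372]
```

Request:
move_arm([
  {"claw":0,"tx":-25,"ty":32,"tz":4,"ax":-0.005,"ay":0,"az":-0.028},
  {"claw":0,"tx":-25,"ty":31,"tz":4,"ax":0,"ay":0,"az":0},
  {"claw":0,"tx":-17,"ty":16,"tz":2,"ax":0,"ay":0,"az":0},
  {"claw":0,"tx":0,"ty":0,"tz":0,"ax":0,"ay":0,"az":0},
])

```text
time_s: 1.75
position: [513.2, 72.7, 142.3]
tcp_rot: [179.9, 0.1, 83.3]
contact_force: [-0.4, -0.5, 0.5]
finger_gap: 0.3
```

```bash
cat > case.py <<'E'
from h import *
c=np.array([495.4,-37.5]);a=np.radians(-96.2);ex=np.array([np.cos(a),np.sin(a)]);ey=np.array([-ex[1],ex[0]])
def rel():
    s=sensors.get_state();d=s['position'][:2]-c
    print('TCP case xy',(d@ex).round(1),(d@ey).round(1),'tip z',round(s['position'][2]-14,1),'rot',s['tcp_rot'].round(2),'F case x,y,z',(s['contact_force'][:2]@ex).round(2),(s['contact_force'][:2]@ey).round(2),s['contact_force'][2].round(2),'t',s['time_s'])
if __name__=='__main__': rel()
E
python3 case.py; python3 -c "
from h import *
for n in('scene','top'): grab(n,'1')
a=cv2.imread('pics/scene_1.png')[130:330,200:440];cv2.imwrite('pics/s1.png',cv2.resize(a,None,fx=3,fy=3))
a=cv2.imread('pics/top_1.png')[150:300,210:450];cv2.imwrite('pics/t1.png',cv2.resize(a,None,fx=3,fy=3))"
```

```text
TCP case xy -111.5 5.8 tip z 128.3 rot [1.7991e+02 8.0000e-02 8.3310e+01] F case x,y,z 0.56 -0.36 0.51 t 1.75
```

View pics/s1.png

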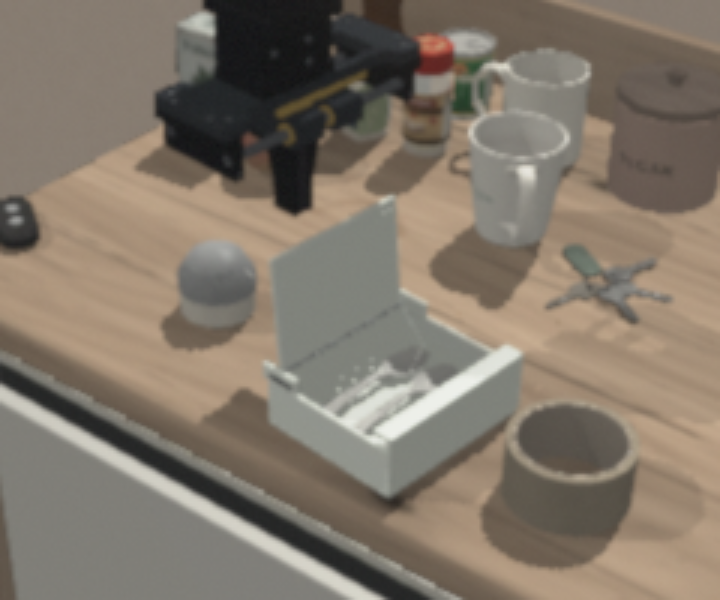

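View pics/t1.png

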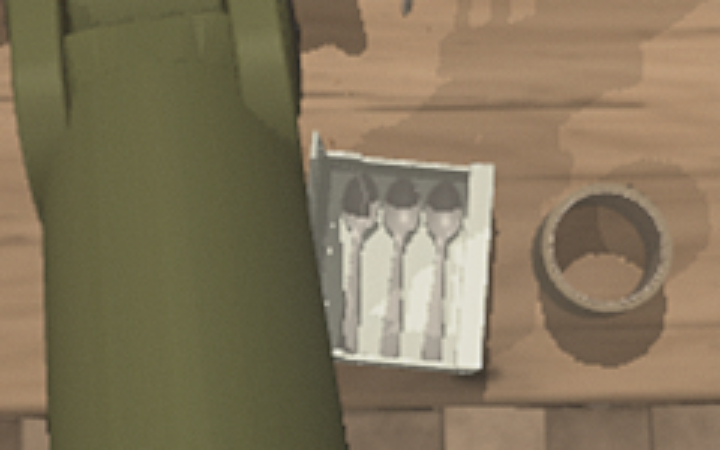

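The scene crop shows the fingertip at (295,205), behind the flap and just below its top. I'll approach and make contact.

Request:
move_arm([
  {"claw":0,"tx":-10,"ty":-3,"tz":1,"ax":0,"ay":0,"az":-0.01},
  {"claw":0,"tx":-10,"ty":-3,"tz":1,"ax":0,"ay":0,"az":0},
  {"claw":0,"tx":-8,"ty":0,"tz":0,"ax":0,"ay":0,"az":0},
  {"claw":0,"tx":-6,"ty":0,"tz":0,"ax":0,"ay":0,"az":0},
  {"claw":0,"tx":-6,"ty":0,"tz":0,"ax":0,"ay":0,"az":0},
  {"claw":0,"tx":-4,"ty":0,"tz":0,"ax":0,"ay":0,"az":0},
])

```text
time_s: 2.45
position: [497.7, 34.8, 140.1]
tcp_rot: [-179.9, -0.2, 84.7]
contact_force: [0.3, 0.1, -0.3]
finger_gap: 0.6
```

```bash
python3 case.py
```

```text
TCP case xy -72.1 -5.6 tip z 126.1 rot [-179.92   -0.2    84.67] F case x,y,z -0.13 0.3 -0.27 t 2.45
```

Request:
move_arm([
  {"claw":0,"tx":-6,"ty":4,"tz":0,"ax":0,"ay":0,"az":0},
  {"claw":0,"tx":-7,"ty":1,"tz":1,"ax":0,"ay":0,"az":0},
  {"claw":0,"tx":-7,"ty":0,"tz":2,"ax":0,"ay":0,"az":0},
  {"claw":0,"tx":-7,"ty":0,"tz":2,"ax":0,"ay":0,"az":0},
])

```text
time_s: 2.85
position: [501.0, 6.0, 135.2]
tcp_rot: [-180.0, -0.2, 84.7]
contact_force: [0.3, -0.0, 1.5]
finger_gap: 0.3
```

```bash
python3 case.py; python3 -c "
from h import *
for n in('scene',): grab(n,'2')
a=cv2.imread('pics/scene_2.png')[130:330,200:440];cv2.imwrite('pics/s2.png',cv2.resize(a,None,fx=3,fy=3))"
```

```text
TCP case xy -43.8 0.9 tip z 121.2 rot [-179.98   -0.24   84.73] F case x,y,z 0.0 0.32 1.48 t 2.85
```

View pics/s2.png

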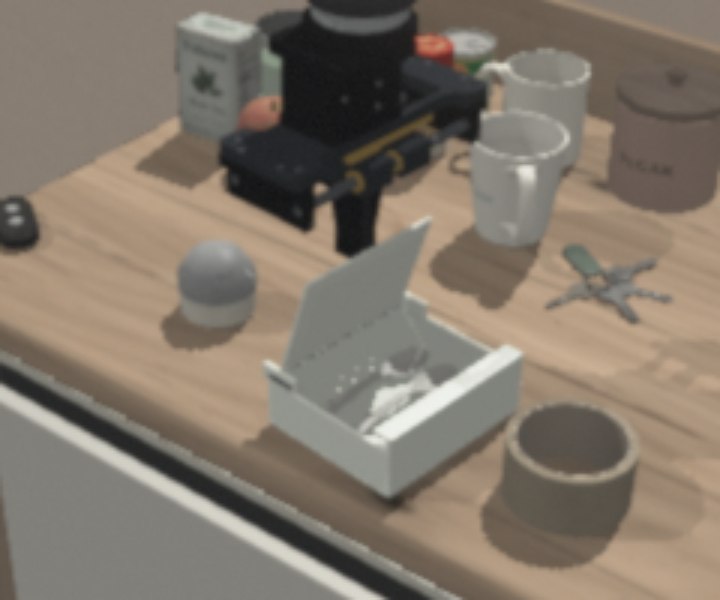

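The flap is leaning over at about 70° and the fingertip is behind it. I continue along the arc.

Request:
move_arm([
  {"claw":0,"tx":-8,"ty":0,"tz":4,"ax":0,"ay":0,"az":0},
  {"claw":0,"tx":-8,"ty":0,"tz":5,"ax":0,"ay":0,"az":0},
  {"claw":0,"tx":-7,"ty":0,"tz":7,"ax":0,"ay":0,"az":0},
  {"claw":0,"tx":-6,"ty":0,"tz":8,"ax":0,"ay":0,"az":0},
])

```text
time_s: 3.3
position: [498.4, -26.4, 109.7]
tcp_rot: [179.9, -0.2, 84.7]
contact_force: [0.6, 0.2, 1.5]
finger_gap: 0.3
```

```bash
python3 case.py
```

```text
TCP case xy -11.3 1.8 tip z 95.7 rot [179.94  -0.22  84.68] F case x,y,z -0.24 0.54 1.5 t 3.3
```

Request:
move_arm([
  {"claw":0,"tx":-3,"ty":0,"tz":7,"ax":0,"ay":0,"az":0},
  {"claw":0,"tx":-2,"ty":0,"tz":8,"ax":0,"ay":0,"az":0},
  {"claw":0,"tx":0,"ty":0,"tz":8,"ax":0,"ay":0,"az":0},
  {"claw":0,"tx":0,"ty":0,"tz":7,"ax":0,"ay":0,"az":0},
])

```text
time_s: 3.7
position: [497.6, -33.5, 76.6]
tcp_rot: [180.0, -0.1, 84.6]
contact_force: [-1.1, 0.0, 1.2]
finger_gap: 0.6
```

```bash
python3 case.py;  python3 -c "
from h import *
for n in('scene',): grab(n,'3')
a=cv2.imread('pics/scene_3.png')[130:330,200:440];cv2.imwrite('pics/s3.png',cv2.resize(a,None,fx=3,fy=3))"
```

```text
TCP case xy -4.2 1.7 tip z 62.6 rot [ 1.7997e+02 -1.4000e-01  8.4570e+01] F case x,y,z 0.07 -1.05 1.23 t 3.7
```

View pics/s3.png

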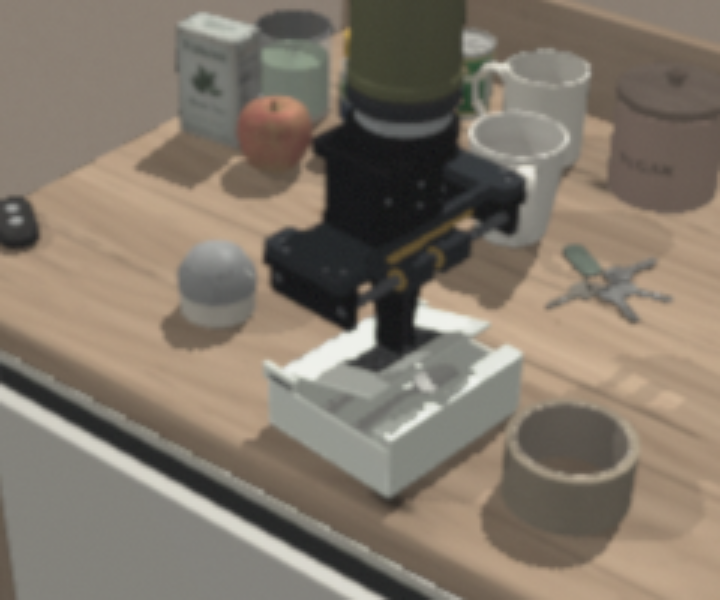

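The flap is at about 15° with the fingers on the pad, and the edge is still short of the lip. I'll press it flat, easing slightly towards the hinge.

Request:
move_arm([
  {"claw":0,"tx":1,"ty":0,"tz":6,"ax":0,"ay":0,"az":0},
  {"claw":0,"tx":1,"ty":0,"tz":5,"ax":0,"ay":0,"az":0},
  {"claw":0,"tx":1,"ty":0,"tz":3,"ax":0,"ay":0,"az":0},
])

```text
time_s: 4.05
position: [497.5, -30.6, 60.5]
tcp_rot: [-180.0, -0.1, 84.6]
contact_force: [-0.0, -1.4, 1.6]
finger_gap: 0.8
```

```bash
python3 case.py
```

```text
TCP case xy -7.1 1.4 tip z 46.5 rot [-1.7997e+02 -5.0000e-02  8.4620e+01] F case x,y,z 1.38 0.15 1.62 t 4.05
```

Request:
move_arm([
  {"claw":0,"tx":0.5,"ty":0,"tz":1,"ax":0,"ay":0,"az":0},
  {"claw":0,"tx":0,"ty":0,"tz":0.5,"ax":0,"ay":0,"az":0},
])

```text
time_s: 4.25
position: [497.7, -30.6, 59.7]
tcp_rot: [-179.9, -0.0, 84.6]
contact_force: [-3.4, -1.1, 7.7]
finger_gap: 0.9
```

```bash
python3 case.py
```

```text
TCP case xy -7.2 1.6 tip z 45.7 rot [-1.7994e+02 -2.0000e-02  8.4620e+01] F case x,y,z 1.47 -3.26 7.74 t 4.25
```

```bash
python3 case.py;  python3 -c "
from h import *
for n in('scene','top'): grab(n,'4')
a=cv2.imread('pics/scene_4.png')[210:310,270:400];cv2.imwrite('pics/s4.png',cv2.resize(a,None,fx=5,fy=5,interpolation=2))
"; python3 case.py
```

```text
TCP case xy -7.2 1.6 tip z 45.7 rot [-1.7994e+02 -2.0000e-02  8.4620e+01] F case x,y,z 1.47 -3.26 7.74 t 4.25
TCP case xy -7.2 1.6 tip z 45.8 rot [-1.7994e+02 -3.0000e-02  8.4620e+01] F case x,y,z 1.32 -2.47 7.16 t 4.35
```

View pics/s4.png

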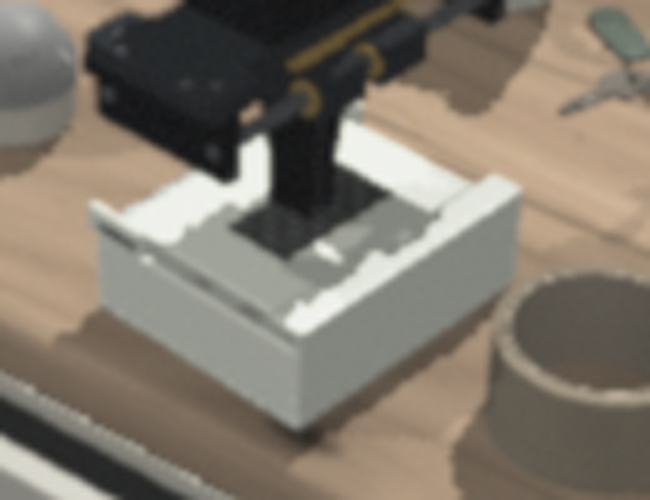

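View pics/top_4.png

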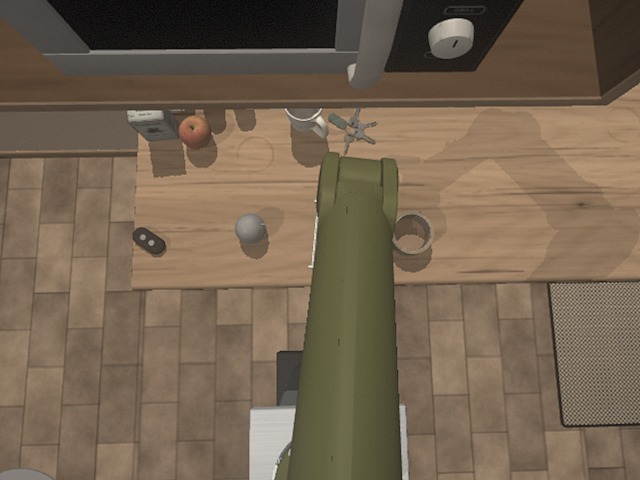

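The crop shows the flap lying flat with the dark pad under the fingers, the edge at the lip line, and 7 N of press. I'll start dragging it.

Request:
move_arm([
  {"claw":0,"tx":-2,"ty":0,"tz":0.6,"ax":0,"ay":0,"az":0},
  {"claw":0,"tx":-2,"ty":0,"tz":0.6,"ax":0,"ay":0,"az":0},
])

```text
time_s: 4.55
position: [497.6, -31.9, 59.9]
tcp_rot: [-179.9, -0.3, 84.7]
contact_force: [-2.4, 2.2, 6.5]
finger_gap: 0.7
```

```bash
python3 case.py
```

```text
TCP case xy -5.8 1.6 tip z 45.9 rot [-179.91   -0.27   84.68] F case x,y,z -1.92 -2.61 6.47 t 4.55
```

Request:
move_arm([
  {"claw":0,"tx":-3,"ty":-0.4,"tz":0.7,"ax":0,"ay":0,"az":0},
  {"claw":0,"tx":-3,"ty":0,"tz":0.7,"ax":0,"ay":0,"az":0},
  {"claw":0,"tx":-3,"ty":0,"tz":0.7,"ax":0,"ay":0,"az":0},
])

```text
time_s: 4.85
position: [497.2, -35.9, 59.8]
tcp_rot: [-179.9, -0.7, 84.8]
contact_force: [-3.0, 2.4, 7.5]
finger_gap: 0.2
```

```bash
python3 case.py
```

```text
TCP case xy -1.7 1.6 tip z 45.8 rot [-179.91   -0.7    84.84] F case x,y,z -2.07 -3.21 7.45 t 4.85
```

Request:
move_arm([
  {"claw":0,"tx":-3,"ty":-0.5,"tz":0.7,"ax":0,"ay":0,"az":0},
  {"claw":0,"tx":-3,"ty":-0.5,"tz":0.7,"ax":0,"ay":0,"az":0},
  {"claw":0,"tx":-3,"ty":0,"tz":0.7,"ax":0,"ay":0,"az":0},
])

```text
time_s: 5.15
position: [496.8, -40.1, 59.8]
tcp_rot: [-180.0, -1.1, 85.0]
contact_force: [-2.6, 1.7, 6.2]
finger_gap: 0.5
```

```bash
python3 case.py;  python3 -c "
from h import *
for n in('scene',): grab(n,'5')
a=cv2.imread('pics/scene_5.png')[210:310,270:400];cv2.imwrite('pics/s5.png',cv2.resize(a,None,fx=5,fy=5,interpolation=2))
"; python3 case.py
```

```text
TCP case xy 2.5 1.7 tip z 45.8 rot [-179.98   -1.12   84.99] F case x,y,z -1.36 -2.78 6.17 t 5.15
TCP case xy 2.9 1.6 tip z 45.8 rot [-179.98   -1.12   84.96] F case x,y,z -1.28 -1.69 7.09 t 5.2
```

View pics/s5.png

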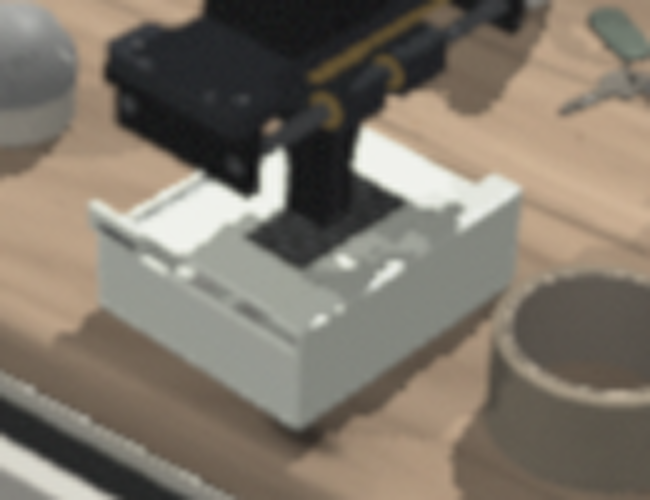

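The case corners are unchanged at (297,430) and (520,185), and the pad has moved along towards the lip. I continue.

Request:
move_arm([
  {"claw":0,"tx":-3,"ty":-0.3,"tz":0.8,"ax":0,"ay":0,"az":0},
  {"claw":0,"tx":-3,"ty":0,"tz":0.8,"ax":0,"ay":0,"az":0},
  {"claw":0,"tx":-3,"ty":0,"tz":0.8,"ax":0,"ay":0,"az":0},
  {"claw":0,"tx":-3,"ty":0,"tz":0.8,"ax":0,"ay":0,"az":0},
])

```text
time_s: 5.6
position: [496.3, -45.9, 59.5]
tcp_rot: [-179.9, -1.7, 85.2]
contact_force: [-3.2, 2.7, 8.2]
finger_gap: 0.6
```

```bash
python3 case.py
```

```text
TCP case xy 8.3 1.8 tip z 45.5 rot [-179.93   -1.71   85.17] F case x,y,z -2.36 -3.46 8.23 t 5.6
```

Request:
move_arm([
  {"claw":0,"tx":-3,"ty":-0.3,"tz":0.8,"ax":0,"ay":0,"az":0},
  {"claw":0,"tx":-3,"ty":0,"tz":0.8,"ax":0,"ay":0,"az":0},
])

```text
time_s: 5.8
position: [496.1, -47.2, 59.6]
tcp_rot: [-179.9, -2.1, 85.3]
contact_force: [-1.7, 7.0, 9.0]
finger_gap: 0.4
```

```bash
python3 case.py;  python3 -c "
from h import *
for n in('scene',): grab(n,'6')
a=cv2.imread('pics/scene_6.png')[210:310,270:400];cv2.imwrite('pics/s6.png',cv2.resize(a,None,fx=5,fy=5,interpolation=2))
"; python3 case.py
```

```text
TCP case xy 9.6 1.7 tip z 45.6 rot [-179.9    -2.14   85.27] F case x,y,z -6.74 -2.4 9.01 t 5.8
TCP case xy 9.7 1.8 tip z 45.6 rot [-179.9    -2.15   85.26] F case x,y,z -3.8 -3.8 8.23 t 5.85
```

View pics/s6.png

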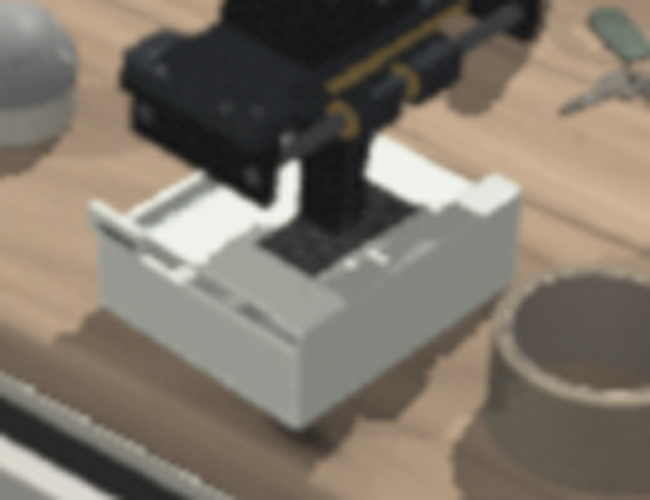

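The case still hasn't moved, and the drag force jumped to 6.7 N after about 16.8 mm of travel, so the end stop is reached. I lift straight up.

Request:
move_arm([
  {"claw":0,"tx":0,"ty":0,"tz":-4,"ax":0,"ay":0,"az":0},
  {"claw":0,"tx":0,"ty":0,"tz":-10,"ax":0,"ay":0,"az":0},
  {"claw":0,"tx":5,"ty":0,"tz":-25,"ax":0,"ay":0,"az":0},
  {"claw":0,"tx":15,"ty":0,"tz":-30,"ax":0,"ay":0,"az":0},
  {"claw":0,"tx":35,"ty":0,"tz":-20,"ax":0,"ay":0,"az":0},
  {"claw":0,"tx":40,"ty":0,"tz":0,"ax":0,"ay":0,"az":0},
  {"claw":0,"tx":40,"ty":-10,"tz":0,"ax":0,"ay":0,"az":0},
  {"claw":0,"tx":40,"ty":-10,"tz":0,"ax":0,"ay":0,"az":0},
])

```text
time_s: 6.65
position: [492.4, 125.1, 162.5]
tcp_rot: [179.9, -2.3, 84.4]
contact_force: [0.8, -0.3, -0.9]
finger_gap: 0.3
```

```bash
python3 case.py;  python3 -c "
from h import *
f=grab('scene','7');t=grab('top','7')
a=f['color'][180:310,200:400];cv2.imwrite('pics/s7.png',cv2.resize(a,None,fx=4,fy=4,interpolation=2))
cv2.imwrite('pics/t7.png',cv2.resize(t['color'][180:290,220:450],None,fx=3.4,fy=3.4,interpolation=2))
W=cloud(t);m=np.zeros((480,640),bool);m[185:285,305:385]=1
w=W[m&(W[...,2]>30)];print(w[:,2].max());r=cv2.minAreaRect(w[:,:2].astype(np.float32));print(r)
c=np.array([495.4,-37.5]);a=np.radians(-96.2);ex=np.array([np.cos(a),np.sin(a)]);ey=np.array([-ex[1],ex[0]])
d=w[:,:2]-c;x=d@ex;y=d@ey
for lo in range(-60,61,8):
    k=(x>=lo)&(x<lo+8)&(abs(y)<50); print(lo,k.sum(),np.median(w[k,2]).round(1) if k.any() else '')
"
```

```text
TCP case xy -161.3 -20.6 tip z 148.5 rot [179.9   -2.26  84.4 ] F case x,y,z 0.23 0.78 -0.94 t 6.65
57.122608863762366
((495.86981201171875, -35.851768493652344), (125.08238983154297, 142.3719482421875), 83.8643569946289)
-60 95 39.1
-52 0 
-44 103 45.2
-36 189 45.9
-28 186 45.6
-20 186 46.1
-12 186 46.2
-4 187 46.7
4 189 46.8
12 186 47.2
20 185 47.8
28 186 47.5
36 199 47.5
44 190 51.4
52 180 51.8
60 14 50.1
```

View pics/s7.png

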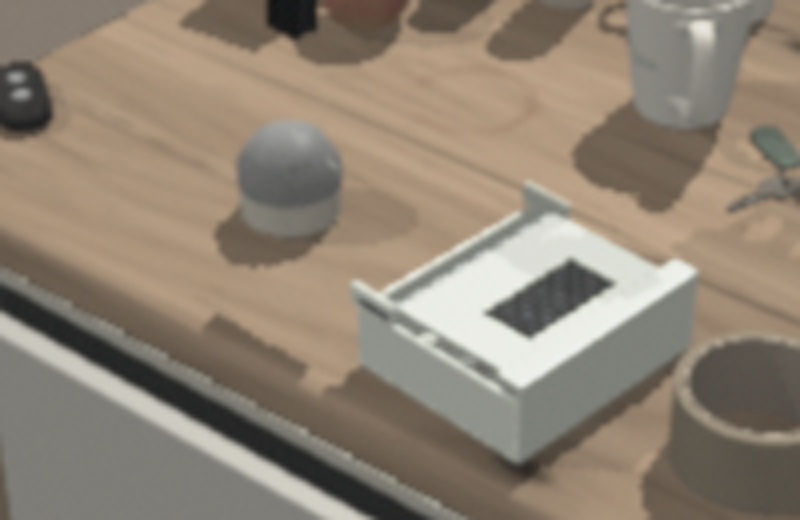

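View pics/t7.png

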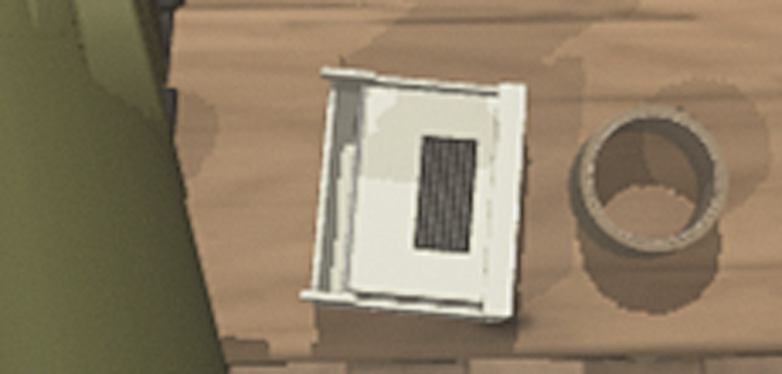

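The flap stays shut with its edge under the lip. I'll check the tuck depth from the pad position: full tuck puts the pad centre at case x = +16.

Run:
```python
from h import *
c=np.array([495.4,-37.5]);a=np.radians(-96.2);ex=np.array([np.cos(a),np.sin(a)]);ey=np.array([-ex[1],ex[0]])
for n,b in(('top',(210,265,325,375)),('scene',(240,268,315,360))):
    f=dict(np.load(n+'_7.npz'));W=cloud(f);g=cv2.cvtColor(f['color'],cv2.COLOR_BGR2GRAY)
    m=np.zeros((480,640),np.uint8);m[b[0]:b[1],b[2]:b[3]]=(g[b[0]:b[1],b[2]:b[3]]<95)
    k,l,st,ce=cv2.connectedComponentsWithStats(m);i=1+np.argmax(st[1:,4]);q=W[l==i]
    r=cv2.minAreaRect(q[:,:2].astype(np.float32));d=np.array(r[0])-c;print(n,r,d@ex,d@ey,q[:,2].mean())
for i in(0,7):
    W=cloud(dict(np.load(f'top_{i}.npz')))
    lip=np.zeros((480,640),bool);lip[185:285,350:385]=1;lip&=(W[...,2]>49.5)&(W[...,2]<57)
    r=cv2.minAreaRect(W[lip][:,:2].astype(np.float32));print('lip',r,(np.array(r[0])-c)@ex)
    s=np.zeros_like(lip);s[205:265,382:440]=1;s&=W[...,2]>8;print('tape',(np.nanmin(W[s],0)+np.nanmax(W[s],0))/2)
```

```text
top ((494.89447021484375, -55.207733154296875), (31.87582778930664, 67.95510864257812), 83.97040557861328) 17.658756876195845 1.4098508484484629 nan
scene ((nan, nan), (0.0, 0.0), 0.0) nan nan nan
lip ((489.8109130859375, -89.37893676757812), (17.10761070251465, 141.346923828125), 83.8600082397461) 52.1791127830503
tape [ 501.72759639 -181.06759779   30.0099719 ]
lip ((491.5834045410156, -73.24501037597656), (49.25858688354492, 141.28138732910156), 83.8193359375) 35.948126373038356
tape [ 501.88510576 -181.2294203    29.76917578]
```

```bash
python3 -c "
from h import *
print(ticket.sign_off())"
```

```text
the job is handed in; nothing more can be done
None
```

The teaspoon case is shut: the flap lies flat with its edge under the lip, and it stayed shut after I took the hand away. I handed the job in at about 6.8 s.

**What I did:** With the gripper closed, I pushed the flap over from its outer side. I then pressed on the pad with about 6–9 N and dragged it towards the lip for about 17 mm. The drag force jumped to about 7 N there, which I took as the end stop, and I lifted straight off.

**Last checks:**
- **Flap:** its outer face rises from about 45 to 47.5 mm, a slope of about 0.02 rad, which matches the tucked rest angle.
- **Tuck:** the top view puts the pad centre at about 17.7 mm in the case frame, against 16 mm for fully in. That agrees within calibration error.
- **Case:** its fitted outline and its corners in the pictures did not move beyond measuring noise.
- **Other items:** the tape is within 0.3 mm of where it was. The timer and fob looked undisturbed in the scene picture, but I did not measure them again.

**Checks that failed:**
- The pad position could not be read from the scene camera because of missing depth.
- The second lip measurement was no use, because its mask ran into the closed flap.

While dragging, the tool tilted by about 2°, and I left that uncorrected.

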